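# Try the push-down bench stops and reject the one that sticks

## Robot

A 7-joint arm with a two-finger parallel gripper is mounted at the origin on a cart in front of the work surface, level with it; the furniture and walls round the work are solid. World frame = base frame: x ahead of the robot, y to its left, z up, the work surface at z = 0. Lengths are in m, angles in rad, forces in N, time in s.
With the tool pointing down it reaches from about 0.35 to 0.9 m from the base axis. Payload 7.2 kg.
Tool frame: the origin (TCP) lies between the finger pads; the fingertips stand 8 mm ahead of it and the grasp point (between the pads) lies 11 mm behind it; z points along the fingers, y is the line along which they close (so a half turn about z gives the same grasp; the last joint's range is limited). The gripper opens to 88 mm and grips with 3 to 60 N. Pads are 20 mm wide; open, the fingers measure 115 mm over their backs; the gripper's body (75 mm by 178 mm) begins 61 mm behind the grasp point.
Start: joints at [1.211, 0.411, -0.013, 1.596, 0.006, 1.134, -0.082], TCP at [0.18, -0.599, 0.231] pointing down, gripper open.
Joint ranges: [-2.95, 2.95], [-0.29, 1.99], [-1.47, 1.44], [0.14, 2.54], [-1.03, 4.17], [0.13, 1.85], [-2.86, 2.86]. Speed limits (rad/s): [2.39, 2.39, 3.01, 3.01, 3.14, 3.14, 3.14].

## Interface

Orientations are given as [roll, pitch, yaw] about the fixed x, y, z axes, in that order (R = Rz(yaw) Ry(pitch) Rx(roll)).
In Python, from bench import bot, snapshot, calibration, close_job, models gives the robot as it stands. The module is installed in compiled form; this text tells all that it offers.
- The arm moves only by the tool step_arm, never from a script. Its argument "series" is a list of rows, each a list of 7 numbers: the shift along the tool's x, y, z in cm, then the turn, a rotation vector about the tool's x, y, z in rad, then the opening, from 0 (shut) to 1 (fully open). In form: [[tx, ty, tz, wx, wy, wz, jaw], ...]. A call has 1 to 5 rows; each row is the pose to reach, as a shift and turn from the pose commanded when the call began, along the tool's axes at that moment; what a row does not reach only later rows make up. A row lasts 1/12 s, in which the tool goes at most 41.7 mm and 7.16 degrees, less where a joint would pass 70% of its speed; a pose out of reach is approached as far as the arm can. A call with a gripper value outside its range is refused whole. The fingers move at their own pace and stop on an object; "squeeze" is the grip in N (left out, the last holds). Time passes only in rows, so rows that repeat a pose let the fingers close. It gives the time, the measured TCP pose, the force, the opening and the grip force at its end, in the units of the state.
- bot.state(): the state, without advancing time (a new reading comes with each control period).
- snapshot(name): name is "scene" or "top" or "wrist"; returns the picture (420x560x3 uint8, red, green, blue); there is no depth.
- calibration(name): a dict with "intrinsics" (3x3 intrinsics, pixels), "k1" (the pictures are not rectified: a ray, as slopes to the right and down, at radius r is drawn at 1 + k1 r^2 times it, then the intrinsics apply), "rvec" (rotation vector, rad) and "tvec" (3), from world to camera coordinates, as OpenCV has them. Camera axes: x right, y down, z forward; pixel columns grow to the right and rows downward; lengths in m; the calibration is good to about 2 mm. A picture is of the moment at which its call begins: read the wrist's pose just before it. calibration takes no time and is no camera call; for the wrist camera it gives the pose at the moment of the call.
- close_job(): hands the job in; it is judged then, once.
Trained networks look in the newest picture that a camera, given by its name, has taken for a name from the list of things; names that differ only in an ending like _2 or _b are one class to them, and where a whole thing is asked for, a point or a joint stands for the part that bears it (a point fixed in the world has none). Each returns a list of dicts, best first, with "p" (0 to 1); they miss things now and then, are a little off and sometimes report something else, mostly with a low value. They report only what shows in the picture. A call takes as long as a camera call. They do not tell look-alikes from the thing itself.
- models.outline_of(target, camera): "pixels" (420x560 bool, what is visible of it) and "rect" ([left, top, right, bottom] in pixels, round what is visible of it).
- models.pinpoint(target, camera): "position" ([column, row] in pixels: a listed point, or the origin of a listed thing).
The state is a dict: "time": time; "joints": joint angles; "qvel": joint speeds; "joint_efforts": joint torques, N m; "eef_pos": TCP position; "orientation": TCP orientation; "ft_force": force on the tool from outside, world axes, zero at the start; "wrist_torque": the same for the moment, N m; "finger_gap": finger opening in m; "grip_force": force on a finger pad.
Only numpy, scipy, OpenCV 4.12 (cv2) and the standard library are available. Lean on these libraries where they do the work, as an engineer would, in place of code of your own. Each camera call takes 0.05 s, during which the arm holds its last target. There are 200 camera calls.

## Task

Three new push-down bench stops stand on the bench; one of them is faulty. Press the plunger of each stop straight down as far as it goes: on a good one it ends flush with the housing and stays there, on the faulty one it sticks part-way and stays proud. Put the stop that sticks in the open wooden tray, and leave the good ones standing where they are, plungers pressed flush.

Things in the scene. Friction and masses are not known exactly. Their poses are not given: they have to be found in the camera images.
- stop_a_mid (a point): first of three like bench stops, which change places: upright aluminium housing 40 mm in diameter, 50 mm tall, with black bands, on a round flange 58 mm wide, 6 mm thick; loose, 0.35 kg. A brass plunger 24 mm wide with a red band stands up to 20 mm out of its top. Point on the axis, 25 mm above the underside, 25 mm below the housing's flat top; z up. Grip the 40 mm housing from above
- stop_b_mid (a point): second bench stop, the same in every visible way; the same point on it
- stop_c_mid (a point): third bench stop, the same in every visible way; the same point on it
- stop_a_plunger (a joint): how far the first stop's plunger is pushed down, m: 0 = 20 mm proud of the housing, 0.020 = flush. No spring: about 3 N of friction, stays where left; starts up to 3 mm in. A good one goes to 0.020; the faulty one meets a hard jam at about half its stroke, still over 8 mm proud. Press with about 8 to 15 N
- stop_b_plunger (a joint): the same for the second stop
- stop_c_plunger (a joint): the same for the third stop
- reject_tray: open finger-jointed wooden tray, fixed to the bench, 191 mm (its x) by 300 mm (its y), 70 mm tall, walls 10 mm thick, inner floor 8 mm above its underside; origin at the centre of its underside, on the bench
Things that resemble listed ones, but are neither listed nor needed, are in the scene too. What is shaped like the part that bears stop_c_mid but green is not meant. What is shaped like the part that bears stop_b_mid but green is not meant.

How it is judged:
By the outcome, as a careful person would: the job done as asked, in the order asked, and still so for the second after the job is handed in, with the robot touching nothing.
It also fails if it takes over 58 s, if anything falls off the work surface, if the arm or the gripper's body presses on something with over 40 N, if the wrist force passes 120 N, or if a joint passes its speed limit or range.

## Working session

There is one attempt and no reset: what is moved stays moved. The work goes in short steps, Python scripts to look and compute and a tool call to move; the robot and the scene stay as the last step left them, time stands still between calls to the robot, and variables do not carry over. Pictures are saved under pics/ and viewed, at most 10 in all, crops included, and the job is handed in when it is done.

Besides the shell and the picture viewer there is one more tool, called as name([rows], argument=value, ...), one row to a line, values as JSON. step_arm: Moves the arm, as the interface text tells. Its arguments: {"type":"object","properties":{"series":{"type":"array"},"squeeze":{"type":"number"}},"required":["series"]}

```bash
mkdir -p pics
cat > h.py <<'E'
import numpy as np, cv2
from bench import bot, snapshot, calibration, models
def cam(n):
    c=calibration(n); K=np.array(c["intrinsics"],float); R=cv2.Rodrigues(np.array(c["rvec"],float))[0]
    return K,float(c["k1"]),R,np.array(c["tvec"],float).ravel()
def ray(n,px,c=None):
    K,k1,R,t=c or cam(n)
    u=cv2.undistortPoints(np.array([[px]],float),K,np.array([k1,0,0,0.]))[0,0]
    return -R.T@t, R.T@np.array([u[0],u[1],1.])
def at_z(n,px,z,c=None):
    o,d=ray(n,px,c); return o+d*(z-o[2])/d[2]
def proj(n,P,c=None):
    K,k1,R,t=c or cam(n)
    return cv2.projectPoints(np.array(P,float).reshape(-1,1,3),cv2.Rodrigues(R)[0],t,K,np.array([k1,0,0,0.]))[0][:,0]
def tool(P):
    "world point -> shift in cm along the tool's axes"
    s=bot.state(); from scipy.spatial.transform import Rotation as Ro
    return Ro.from_euler('xyz',s["orientation"]).inv().apply(np.array(P)-s["eef_pos"])*100
def save(n,f): 
    im=snapshot(n); cv2.imwrite(f,im[:,:,::-1]); return im
E
python3 - <<'E'
from h import *
np.set_printoptions(precision=4,suppress=True)
ims=[]
for n in("scene","top"):
    im=snapshot(n); cv2.imwrite(f"pics/{n}0.png",im[:,:,::-1])
    for t in("stop_a_mid","reject_tray"):
        for d in models.pinpoint(t,n): print(n,t,d["p"],np.array(d["position"]),at_z(n,d["position"],0.025 if "stop" in t else 0))
s=bot.state();print({k:np.round(v,3) for k,v in s.items()})
for n in("scene","top"):
    c=cam(n);print(n,-c[2].T@c[3])
E
```

```text
scene stop_a_mid 0.61 [305.3 221.1] [0.4466 0.0738 0.025 ]
scene reject_tray 0.84 [219.9 291.2] [ 0.5029  0.3698 -0.    ]
top stop_a_mid 0.79 [279.2 244.7] [0.4466 0.0842 0.025 ]
top reject_tray 0.71 [173.5 230.4] [0.503  0.3579 0.    ]
{'time': np.float64(0.3), 'joints': array([ 1.211,  0.411, -0.013,  1.596,  0.006,  1.134, -0.082]), 'qvel': array([ 0.   , -0.003, -0.002, -0.   , -0.   ,  0.   , -0.   ]), 'joint_efforts': array([ -0.002, -58.719,   0.64 , -29.09 ,  -0.054,   0.015,   0.   ]), 'eef_pos': array([ 0.18 , -0.598,  0.23 ]), 'orientation': array([-3.141,  0.   ,  0.292]), 'ft_force': array([-0.115, -0.455,  0.57 ]), 'wrist_torque': array([-0.043, -0.026, -0.027]), 'grip_force': np.float64(0.0), 'finger_gap': np.float64(0.088)}
scene [0.0306 0.7369 0.8831]
top [0.3008 0.0847 1.0707]
```

```bash
ls pics
```

```text
scene0.png
top0.png
```

View pics/top0.png

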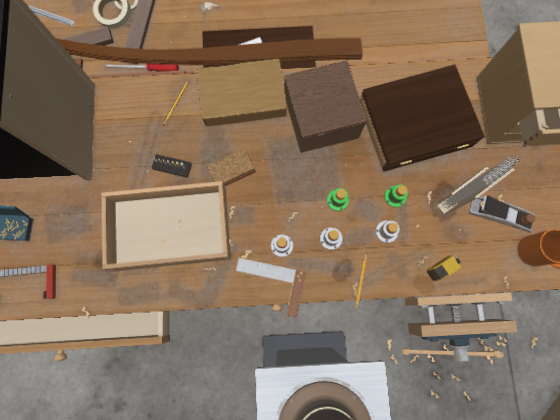

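View pics/scene0.png

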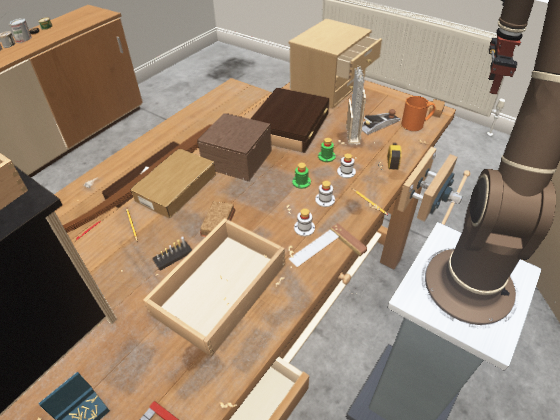

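Top view: three aluminium stops at (282,245), (332,238), (388,231). The look-alikes are green, at (339,199) and (397,195), so I reject those. The tray is at (165,226). Next is a close crop to check and localize.

Run:
```python
from h import *
np.set_printoptions(precision=4,suppress=True)
a=cv2.imread("pics/top0.png"); b=cv2.imread("pics/scene0.png")
A=cv2.resize(a[215:265,260:420],None,fx=5,fy=5,interpolation=2)
B=cv2.resize(b[145:245,280:380],(300,300),interpolation=2)
cv2.imwrite("pics/crop1.png",np.vstack([A,np.hstack([B,np.zeros((300,500,3),np.uint8)])]))
for n in("scene","top"):
    snapshot(n); c=cam(n)
    for d in models.outline_of("stop_a_mid",n):
        print(n,d["p"],d["rect"],d["pixels"].sum())
    # white-ish centroids
    im=cv2.cvtColor(a if n=="top" else b,cv2.COLOR_BGR2HSV)
    m=((im[...,1]<45)&(im[...,2]>140)).astype(np.uint8)
    N,l,st,ce=cv2.connectedComponentsWithStats(m)
    for i in range(1,N):
        if 40<st[i,4]<900: print(n,st[i],ce[i])
```

```text
scene 0.88 [295.1, 208.8, 315.4, 236.0] 391
scene [362 114  34  20 154] [376.9286 124.6039]
scene [341 157  13   9  55] [346.4545 161.8   ]
scene [337 165  19  13 163] [345.908  171.3436]
scene [319 185  14   9  68] [325.3088 189.5588]
scene [315 193  20  14 185] [324.6324 199.6703]
scene [139 197  14  11  54] [145.4815 202.037 ]
scene [294 213  21  23 282] [303.961 225.578]
scene [289 230  50  37 598] [313.1706 247.6856]
scene [448 406  17  14  98] [455.2551 414.7041]
scene [141 408  14  12  87] [147.7701 414.2989]
top 0.57 [271.4, 233.5, 292.6, 256.7] 367
top [ 94   0  34  25 329] [110.8267  12.6109]
top [517   0  10   9  43] [520.9302   3.2791]
top [201   2  16  10  67] [206.5224   5.6567]
top [529   3  31  18 331] [544.7734  11.0906]
top [ 29   6  45  20 213] [51.784  15.1784]
top [482   7  13  12  57] [487.4211  11.3333]
top [487  30  19  16 120] [494.1833  36.1083]
top [240  37  22   8  82] [252.6951  41.1341]
top [105  65  41   3  95] [126.3895  65.7579]
top [488 158  24  23 113] [499.4159 169.7257]
top [475 189  11  21  50] [481.96 198.38]
top [116 197  70  23 649] [146.1741 207.2727]
top [187 196  21  15 114] [196.9298 204.1491]
top [207 199  12   9  46] [212.3043 201.6957]
top [470 199  12  15 102] [474.8529 206.2353]
top [506 207  12  17 129] [511.7054 215.3256]
top [376 221  24  22 260] [386.3615 231.3962]
top [154 225  19  10  63] [162.3651 228.9524]
top [320 227  23  23 268] [330.5224 238.7164]
top [271 234  22  23 278] [281.5396 245.5899]
top [134 241  34  11  87] [148.8391 245.3448]
top [236 258  59  25 792] [265.5101 269.9167]
top [422 305  13  18  95] [430.0737 313.1579]
top [477 304   8  17  90] [480.5556 312.1444]
top [ 55 317  17   7  47] [ 63.5532 318.8936]
top [  0 325  52  20 325] [ 21.84   336.6277]
top [ 49 325 108  17 731] [ 97.5882 333.1354]
top [457 347  11  14 125] [462.256 353.52 ]
```

View pics/crop1.png

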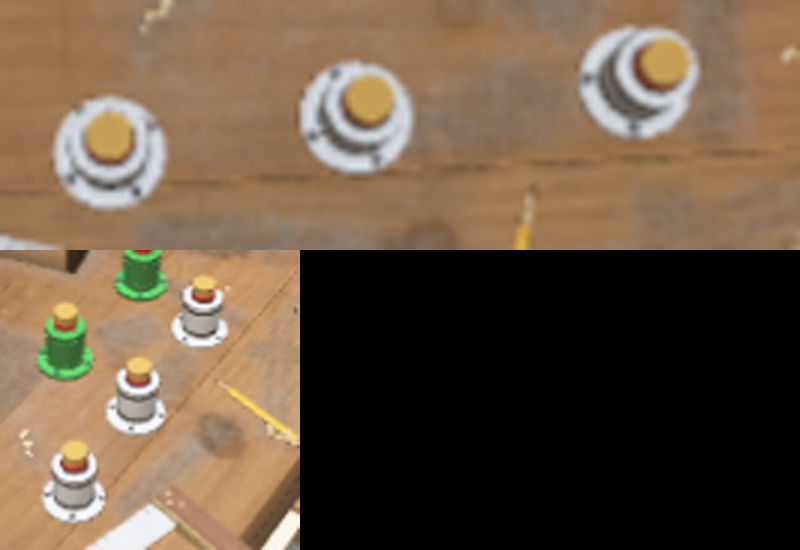

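Crop confirms three aluminium stops, plungers up: flange centres about (282,245), (331,238), (387,231); the green ones are excluded.

Run:
```python
from h import *
np.set_printoptions(precision=4,suppress=True)
f=lambda u:(260+u[0]/5-.4,215+u[1]/5-.4)
for fl,pl in(((110,152),(108,137)),((356,117),(369,99)),((636,82),(663,62))):
    print(at_z("top",f(fl),.006),at_z("top",f(pl),.0685))
g=lambda u:(280+u[0]/3-.33,145+(u[1]-250)/3-.33)
for fl,pl in(((74,500),(75,450)),((136,412),(139,365)),((200,328),(204,282))):
    print(at_z("scene",g(fl),.006),at_z("scene",g(pl),.0685))
# tray corners
for px in((102,193),(222,183),(228,258),(106,269)): print(px,at_z("top",px,.07))
for d in models.outline_of("reject_tray","top"): print(d["p"],d["rect"])
for P in((.45,.083,.35),(.46,.01,.35)): print(tool(P))
```

```text
[0.4481 0.0781 0.006 ] [0.4469 0.079  0.0685]
[ 0.4593 -0.0502  0.006 ] [ 0.4585 -0.0493  0.0685]
[ 0.4697 -0.1966  0.006 ] [ 0.469  -0.1943  0.0685]
[0.4437 0.0822 0.006 ] [0.4463 0.0789 0.0685]
[ 0.4571 -0.049   0.006 ] [ 0.4576 -0.0491  0.0685]
[ 0.4673 -0.1956  0.006 ] [ 0.4681 -0.1946  0.0685]
(102, 193) [0.5939 0.5162 0.07  ]
(222, 183) [0.6035 0.2187 0.07  ]
(228, 258) [0.4149 0.2092 0.07  ]
(106, 269) [0.4049 0.5009 0.07  ]
0.64 [105.2, 182.9, 230.9, 272.8]
[ 45.4876 -57.5016 -11.936 ]
[ 44.3449 -50.2226 -11.9358]
```

Both cameras agree to about 3 mm: S1 (0.447,0.079), S2 (0.458,-0.049), S3 (0.469,-0.195), and the tray is centred near (0.504,0.361). I'll start with S3.

```bash
python3 -c "
from h import *
print(np.round(tool((.4685,-.195,.12)),2))"
```

```text
[ 39.26 -30.35  11.06]
```

step_arm([
  [3.1,-2.4,0,0,0,0,0],
  [6.2,-4.8,0,0,0,0,0],
  [9.3,-7.2,0,0,0,0,0],
  [12.4,-9.6,0,0,0,0,0],
  [15.5,-12,0,0,0,0,0],
], squeeze=20)

```text
time: 0.97
eef_pos: [0.2944, -0.4375, 0.2308]
orientation: [3.141, -0.0, 0.291]
ft_force: [1.6, -0.7, -0.2]
finger_gap: 0.0582
grip_force: 0.0
```

step_arm([
  [3.1,-2.4,0,0,0,0,0],
  [6.2,-4.8,0,0,0,0,0],
  [9.3,-7.2,0,0,0,0,0],
  [12.4,-9.6,0,0,0,0,0],
  [15.5,-12,0,0,0,0,0],
])

```text
time: 1.38
eef_pos: [0.4084, -0.2779, 0.231]
orientation: [3.141, -0.0, 0.292]
ft_force: [1.3, 0.7, -0.4]
finger_gap: 0.0247
grip_force: 0.0
```

step_arm([
  [2.8,-2.1,2.2,0,0,0,0],
  [5.5,-4.2,4.4,0,0,0,0],
  [8.26,-6.35,6.6,0,0,0,0],
  [8.26,-6.35,8.8,0,0,0,0],
  [8.26,-6.35,11.0,0,0,0,0],
])

```text
time: 1.8
eef_pos: [0.47, -0.1925, 0.1199]
orientation: [-3.141, -0.001, 0.296]
ft_force: [-0.2, -0.9, -0.4]
finger_gap: 0.0005
grip_force: 0.0
```

Run:
```python
from h import *
np.set_printoptions(precision=4,suppress=True)
s=bot.state();print({k:np.round(v,3) for k,v in s.items()},tool((.4685,-.195,.12)))
im=save("wrist","pics/w1.png")
c=cam("wrist");print(-c[2].T@c[3]); print(proj("wrist",[(.4685,-.195,.069),(.4685,-.195,.05),(.4685,-.195,.006)]))
```

```text
{'time': np.float64(1.8), 'joints': array([ 0.519,  0.362, -0.276,  1.981,  0.132,  0.814, -1.105]), 'qvel': array([-0.04 ,  0.359,  0.097,  0.248,  0.174, -0.586, -0.133]), 'joint_efforts': array([ -2.023, -51.622,  -4.42 , -24.278,  -0.597,   0.832,  -0.002]), 'eef_pos': array([ 0.47 , -0.192,  0.12 ]), 'orientation': array([-3.141, -0.001,  0.296]), 'ft_force': array([-0.172, -0.937, -0.359]), 'wrist_torque': array([-0.065,  0.052, -0.01 ]), 'grip_force': np.float64(0.0), 'finger_gap': np.float64(0.0)} [-0.2174  0.1965 -0.0065]
[ 0.5356 -0.1719  0.2693]
[[278.011  224.555 ]
 [277.732  216.4812]
 [277.2291 201.9436]]
```

View pics/w1.png

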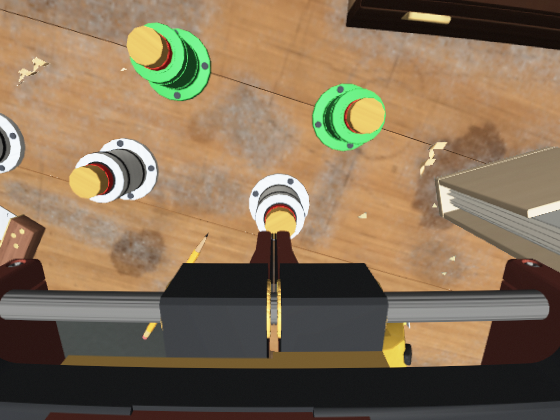

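Wrist view: the S3 plunger is at (281,222) and its flange at (279,206), within about 3 mm of the prediction. I'll make a small correction and descend.

step_arm([
  [-0.19,0.1,2,0,0,0,0],
  [-0.19,0.1,3.8,0,0,0,0],
  [-0.19,0.1,4.2,0,0,0,0],
  [-0.19,0.1,4.6,0,0,0,0],
  [-0.19,0.1,5.0,0,0,0,0],
])

```text
time: 2.27
eef_pos: [0.4671, -0.1968, 0.0714]
orientation: [3.141, -0.0, 0.291]
ft_force: [-1.3, 0.5, 2.6]
finger_gap: 0.0006
grip_force: 1.2
```

step_arm([
  [0,0,0.1,0,0,0,0],
  [0,0,0.2,0,0,0,0],
  [0,0,0.2,0,0,0,0],
  [0,0,0.3,0,0,0,0],
  [0,0,0.3,0,0,0,0],
])

```text
time: 2.68
eef_pos: [0.4673, -0.1967, 0.068]
orientation: [3.141, -0.001, 0.292]
ft_force: [-0.9, -0.6, 1.8]
finger_gap: 0.0004
grip_force: 1.1
```

step_arm([
  [0,0,0.1,0,0,0,0],
  [0,0,0.2,0,0,0,0],
  [0,0,0.3,0,0,0,0],
  [0,0,0.4,0,0,0,0],
  [0,0,0.4,0,0,0,0],
])

```text
time: 3.1
eef_pos: [0.4672, -0.1966, 0.0635]
orientation: [3.141, -0.0, 0.292]
ft_force: [0.1, -0.4, 0.4]
finger_gap: 0.0008
grip_force: 0.3
```

step_arm([
  [0,0,0.1,0,0,0,0],
  [0,0,0.2,0,0,0,0],
  [0,0,0.3,0,0,0,0],
  [0,0,0.3,0,0,0,0],
  [0,0,0.3,0,0,0,0],
])

```text
time: 3.52
eef_pos: [0.4668, -0.1963, 0.0605]
orientation: [-3.141, 0.0, 0.292]
ft_force: [0.9, -0.1, 0.5]
finger_gap: 0.0004
grip_force: 0.3
```

step_arm([
  [0,0,0.1,0,0,0,0],
  [0,0,0.15,0,0,0,0],
  [0,0,0.2,0,0,0,0],
  [0,0,0.25,0,0,0,0],
  [0,0,0.25,0,0,0,0],
])

```text
time: 3.93
eef_pos: [0.4669, -0.1963, 0.0584]
orientation: [-3.141, 0.0, 0.292]
ft_force: [-1.4, 1.5, 6.1]
finger_gap: 0.0004
grip_force: 3.3
```

step_arm([
  [0,0,0.05,0,0,0,0],
  [0,0,0.05,0,0,0,0],
  [0,0,0.05,0,0,0,0],
])

```text
time: 4.18
eef_pos: [0.4669, -0.1963, 0.0584]
orientation: [3.141, 0.0, 0.292]
ft_force: [-3.0, 1.5, 12.3]
finger_gap: 0.0004
grip_force: 6.0
```

step_arm([
  [0,0,-2.5,0,0,0,0],
  [0,0,-5,0,0,0,0],
  [0.8,-3.5,-5,0,0,0,0],
  [1.6,-7.1,-5,0,0,0,0],
  [2.4,-10.7,-5,0,0,0,0],
])

```text
time: 4.6
eef_pos: [0.4588, -0.0864, 0.1079]
orientation: [3.141, -0.001, 0.29]
ft_force: [0.3, 1.6, -0.5]
finger_gap: 0.0002
grip_force: 0.0
```

step_arm([
  [0.81,-3.56,0,0,0,0,0],
  [0.81,-3.56,0.5,0,0,0,0],
  [0.81,-3.56,2.0,0,0,0,0],
  [0.81,-3.56,2.8,0,0,0,0],
  [0.81,-3.56,2.8,0,0,0,0],
])

```text
time: 5.02
eef_pos: [0.4553, -0.0508, 0.078]
orientation: [-3.14, 0.003, 0.292]
ft_force: [0.2, 0.1, 0.3]
finger_gap: 0.0005
grip_force: 0.0
```

Run:
```python
from h import *
np.set_printoptions(precision=4,suppress=True)
print(bot.state()["eef_pos"],tool((.4566,-.0505,.0724)))
im=save("wrist","pics/w2.png")
print(proj("wrist",[(.4566,-.0505,.069),(.4566,-.0505,.006),(.447,.079,.069),(.447,.079,.006),(.467,-.1965,.05),(.467,-.1965,.006)]))
for d in models.pinpoint("stop_a_mid","wrist"): print(d["p"],d["position"],at_z("wrist",d["position"],.025))
```

```text
[ 0.4553 -0.0508  0.078 ] [0.1369 0.0093 0.5598]
[[274.3994 245.1706]
 [274.2296 213.9714]
 [ 59.3464 200.1943]
 [114.6094 180.1022]
 [475.9512 275.5363]
 [442.1814 249.8403]]
0.79 [104.0, 180.3] [0.4515 0.0776 0.025 ]
```

View pics/w2.png

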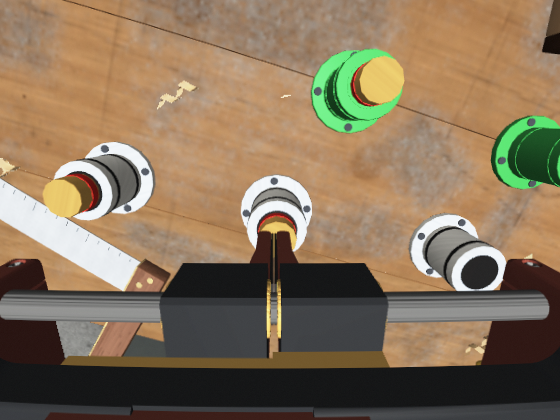

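S2 is centred under the fingers, with its flange at (277,208). S3 at (478,272) shows no protruding plunger. Pressing S2.

step_arm([
  [0,0,0.3,0,0,0,0],
  [0,0,0.6,0,0,0,0],
  [0,0,0.8,0,0,0,0],
  [0,0,1.0,0,0,0,0],
  [0,0,1.0,0,0,0,0],
])

```text
time: 5.53
eef_pos: [0.4568, -0.0509, 0.0695]
orientation: [3.141, -0.0, 0.291]
ft_force: [0.0, -0.3, -0.1]
finger_gap: 0.0009
grip_force: 0.0
```

step_arm([
  [0,0,0.1,0,0,0,0],
  [0,0,0.2,0,0,0,0],
  [0,0,0.3,0,0,0,0],
  [0,0,0.3,0,0,0,0],
])

```text
time: 5.87
eef_pos: [0.4572, -0.0508, 0.069]
orientation: [3.14, -0.001, 0.292]
ft_force: [-8.4, -0.4, 33.0]
finger_gap: 0.0003
grip_force: 16.7
```

S2 is jammed: 33 N with the tip at 61 mm, about 11 mm proud. Backing off and pressing S1 next.

step_arm([
  [0,0,-2,0,0,0,0],
  [0,0,-4,0,0,0,0],
  [0.7,-3.2,-4,0,0,0,0],
  [1.4,-6.4,-4,0,0,0,0],
  [2.1,-9.6,-4,0,0,0,0],
])

```text
time: 6.28
eef_pos: [0.4491, 0.048, 0.1071]
orientation: [3.141, -0.001, 0.29]
ft_force: [0.6, -0.3, -0.2]
finger_gap: 0.0002
grip_force: 0.0
```

step_arm([
  [0.65,-3.02,0,0,0,0,0],
  [0.65,-3.02,0.5,0,0,0,0],
  [0.65,-3.02,2.0,0,0,0,0],
  [0.65,-3.02,2.7,0,0,0,0],
  [0.65,-3.02,2.7,0,0,0,0],
])

```text
time: 6.7
eef_pos: [0.4454, 0.0776, 0.0782]
orientation: [-3.141, 0.003, 0.292]
ft_force: [-0.3, -0.1, -0.3]
finger_gap: -0.0002
grip_force: 0.0
```

step_arm([
  [0,0,0.3,0,0,0,0],
  [0,0,0.6,0,0,0,0],
  [0,0,0.8,0,0,0,0],
  [0,0,1.0,0,0,0,0],
  [0,0,1.0,0,0,0,0],
])

```text
time: 7.12
eef_pos: [0.4467, 0.0778, 0.0695]
orientation: [3.141, -0.0, 0.291]
ft_force: [0.3, 0.2, 1.0]
finger_gap: 0.0003
grip_force: 0.0
```

step_arm([
  [0,0,0.1,0,0,0,0],
  [0,0,0.2,0,0,0,0],
  [0,0,0.3,0,0,0,0],
  [0,0,0.3,0,0,0,0],
])

```text
time: 7.45
eef_pos: [0.4469, 0.0781, 0.0666]
orientation: [3.142, -0.0, 0.292]
ft_force: [-0.5, -0.5, 0.6]
finger_gap: 0.0007
grip_force: 0.0
```

step_arm([
  [0,0,0.1,0,0,0,0],
  [0,0,0.2,0,0,0,0],
  [0,0,0.3,0,0,0,0],
  [0,0,0.3,0,0,0,0],
])

```text
time: 7.78
eef_pos: [0.4468, 0.0782, 0.0635]
orientation: [-3.142, -0.0, 0.292]
ft_force: [-0.7, -0.8, 0.2]
finger_gap: 0.0006
grip_force: 0.0
```

step_arm([
  [0,0,0.1,0,0,0,0],
  [0,0,0.2,0,0,0,0],
  [0,0,0.3,0,0,0,0],
  [0,0,0.3,0,0,0,0],
])

```text
time: 8.12
eef_pos: [0.4467, 0.0782, 0.0605]
orientation: [-3.142, 0.0, 0.292]
ft_force: [-0.0, 0.3, -0.2]
finger_gap: 0.0007
grip_force: 0.0
```

step_arm([
  [0,0,0.1,0,0,0,0],
  [0,0,0.2,0,0,0,0],
  [0,0,0.27,0,0,0,0],
  [0,0,0.27,0,0,0,0],
])

```text
time: 8.45
eef_pos: [0.4467, 0.0782, 0.0584]
orientation: [3.141, -0.0, 0.292]
ft_force: [-3.0, 0.0, 10.7]
finger_gap: 0.0008
grip_force: 4.9
```

step_arm([
  [0,0,0.05,0,0,0,0],
  [0,0,0.05,0,0,0,0],
  [0,0,0.05,0,0,0,0],
])

```text
time: 8.7
eef_pos: [0.4467, 0.0782, 0.0583]
orientation: [3.141, -0.0, 0.292]
ft_force: [-4.2, -0.4, 16.6]
finger_gap: 0.0004
grip_force: 8.4
```

S1 is good, flush at 17 N. Returning to S2 with the gripper open.

step_arm([
  [0,0,-3.5,0,0,0,0],
  [0,0,-7,0,0,0,0.3],
  [-0.8,3.7,-8,0,0,0,1],
  [-1.6,7.4,-9,0,0,0,1],
  [-2.3,10.6,-9,0,0,0,1],
])

```text
time: 9.12
eef_pos: [0.4562, -0.0317, 0.1495]
orientation: [3.14, -0.003, 0.293]
ft_force: [0.4, -0.1, 0.1]
finger_gap: 0.0236
grip_force: 0.0
```

step_arm([
  [-0.45,2.05,0,0,0,0,1],
  [-0.45,2.05,0,0,0,0,1],
  [-0.45,2.05,0,0,0,0,1],
  [-0.45,2.05,0,0,0,0,1],
])

```text
time: 9.45
eef_pos: [0.4565, -0.0501, 0.1472]
orientation: [-3.141, 0.0, 0.292]
ft_force: [-0.1, 0.0, -0.1]
finger_gap: 0.0502
grip_force: 0.0
```

Run:
```python
from h import *
np.set_printoptions(precision=4,suppress=True)
s=bot.state();print(s["eef_pos"],s["finger_gap"],tool((.4573,-.0500,.026)))
a=snapshot("wrist")
print(proj("wrist",[(.457,-.0505,.061),(.457,-.0505,.006)]))
b=snapshot("top")
B=cv2.resize(b[210:270,260:420],None,fx=3.5,fy=3.5,interpolation=2)
cv2.imwrite("pics/m3.png",cv2.resize(np.vstack([a,B[:,:560]]),None,fx=.95,fy=.95)[:,:,::-1])
```

```text
[ 0.4565 -0.0501  0.1472] 0.05019568379230848 [ 0.0857  0.0242 12.1186]
[[275.5539 210.3192]
 [275.2253 195.2264]]
```

View pics/m3.png

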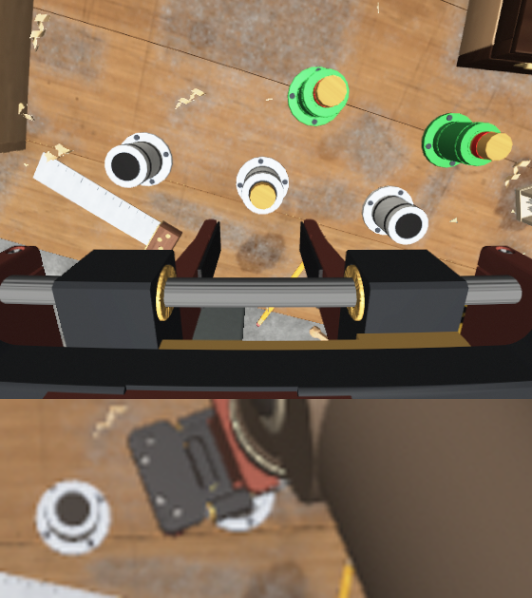

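S1 (139,160) and S3 (395,215) show no brass and sit flush; S2 (262,190) is still proud. The prediction matches, so I'll descend and grasp S2.

step_arm([
  [0.05,0.02,0,0,0,0,1],
  [0.05,0.02,2.5,0,0,0,1],
  [0.05,0.02,5,0,0,0,1],
  [0.05,0.02,7.5,0,0,0,1],
  [0.05,0.02,9.5,0,0,0,1],
])

```text
time: 9.97
eef_pos: [0.4569, -0.05, 0.051]
orientation: [-3.141, 0.0, 0.293]
ft_force: [0.1, -1.0, 0.1]
finger_gap: 0.087
grip_force: 0.0
```

step_arm([
  [0,0,1.3,0,0,0,1],
  [0,0,2.5,0,0,0,1],
  [0,0,2.5,0,0,0,0.6],
  [0,0,2.5,0,0,0,0.4],
  [0,0,2.5,0,0,0,0.3],
], squeeze=25)

```text
time: 10.38
eef_pos: [0.4577, -0.0505, 0.028]
orientation: [3.142, -0.001, 0.293]
ft_force: [-1.1, 0.1, 0.8]
finger_gap: 0.0714
grip_force: 0.0
```

step_arm([
  [0,0,0,0,0,0,0.2],
  [0,0,0,0,0,0,0.2],
  [0,0,0,0,0,0,0.2],
  [0,0,0,0,0,0,0.2],
  [0,0,0,0,0,0,0.2],
])

```text
time: 10.8
eef_pos: [0.4576, -0.0513, 0.0278]
orientation: [3.141, -0.001, 0.292]
ft_force: [-0.6, -0.0, 3.2]
finger_gap: 0.0391
grip_force: 25.0
```

step_arm([
  [0,0,-1.5,0,0,0,0.2],
  [0,0,-4,0,0,0,0.2],
  [0,0,-7,0,0,0,0.2],
  [0,0,-10,0,0,0,0.2],
  [0,0,-12,0,0,0,0.2],
])

```text
time: 11.22
eef_pos: [0.4574, -0.051, 0.1495]
orientation: [3.141, -0.001, 0.292]
ft_force: [1.2, -0.2, -3.9]
finger_gap: 0.0391
grip_force: 25.0
```

step_arm([
  [0.8,-1.8,0,0,0,0,0.2],
  [2,-4.6,0,0,0,0,0.2],
  [3.3,-7.6,0,0,0,0,0.2],
  [4.6,-10.6,0,0,0,0,0.2],
  [5.9,-13.6,0,0,0,0,0.2],
])

```text
time: 11.63
eef_pos: [0.474, 0.0972, 0.1471]
orientation: [3.141, 0.001, 0.291]
ft_force: [0.6, -0.0, -4.3]
finger_gap: 0.0389
grip_force: 25.0
```

step_arm([
  [1.3,-3,0,0,0,0,0.2],
  [2.6,-6,0,0,0,0,0.2],
  [3.9,-9,0,0,0,0,0.2],
  [5.2,-12,0,0,0,0,0.2],
  [6.5,-15,0,0,0,0,0.2],
])

```text
time: 12.05
eef_pos: [0.4932, 0.2596, 0.1468]
orientation: [3.141, 0.002, 0.292]
ft_force: [0.2, 0.7, -3.7]
finger_gap: 0.0389
grip_force: 25.0
```

step_arm([
  [1.0,-2.4,0,0,0,0,0.2],
  [1.6,-3.8,0,0,0,0,0.2],
  [2.1,-4.8,0,0,0,0,0.2],
  [2.1,-4.8,0,0,0,0,0.2],
  [2.1,-4.8,0,0,0,0,0.2],
])

```text
time: 12.47
eef_pos: [0.5, 0.3093, 0.1468]
orientation: [3.14, 0.001, 0.291]
ft_force: [0.0, -0.7, -4.1]
finger_gap: 0.0391
grip_force: 25.0
```

Run:
```python
from h import *
s=bot.state();print(s["eef_pos"],s["finger_gap"],s["ft_force"])
im=save("wrist","pics/w4.png")
```

```text
[0.49998101 0.30927025 0.14684799] 0.03913324679831263 [ 0.01744021 -0.71064927 -4.09202108]
```

View pics/w4.png

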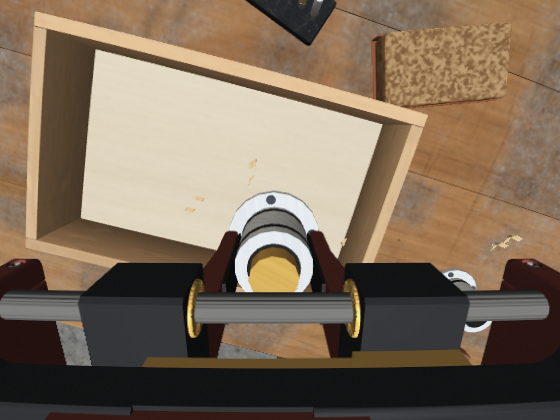

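The stop is held upright, at (273,250), over the tray's near-right floor. I'll shift 3 cm inward and lower it.

step_arm([
  [0.86,-2.9,0,0,0,0,0.2],
  [0.86,-2.9,2.5,0,0,0,0.2],
  [0.86,-2.9,5,0,0,0,0.2],
  [0.86,-2.9,7.5,0,0,0,0.2],
  [0.86,-2.9,9.3,0,0,0,0.2],
])

```text
time: 12.93
eef_pos: [0.5, 0.3377, 0.0525]
orientation: [3.139, 0.002, 0.289]
ft_force: [-0.6, 0.3, -3.8]
finger_gap: 0.0389
grip_force: 25.0
```

step_arm([
  [0,0,0.7,0,0,0,0.2],
  [0,0,1.3,0,0,0,0.2],
  [0,0,1.6,0,0,0,0.2],
  [0,0,1.7,0,0,0,0.2],
  [0,0,1.7,0,0,0,0.2],
])

```text
time: 13.35
eef_pos: [0.5006, 0.3409, 0.0383]
orientation: [-3.141, -0.001, 0.291]
ft_force: [0.8, -0.1, -3.6]
finger_gap: 0.0389
grip_force: 25.0
```

step_arm([
  [0,0,0.1,0,0,0,0.2],
  [0,0,0.2,0,0,0,0.2],
  [0,0,0.25,0,0,0,0.2],
  [0,0,0.25,0,0,0,0.2],
])

```text
time: 13.68
eef_pos: [0.5005, 0.3412, 0.0364]
orientation: [-3.142, -0.002, 0.292]
ft_force: [-1.5, -1.9, 4.0]
finger_gap: 0.039
grip_force: 25.0
```

On the floor now (force has changed sign). Releasing and retreating.

step_arm([
  [0,0,0,0,0,0,0.6],
  [0,0,0,0,0,0,0.8],
  [0,0,0,0,0,0,0.9],
  [0,0,0,0,0,0,0.9],
  [0,0,0,0,0,0,0.9],
])

```text
time: 14.1
eef_pos: [0.5, 0.3409, 0.035]
orientation: [-3.142, -0.0, 0.292]
ft_force: [0.0, -0.7, 0.7]
finger_gap: 0.0689
grip_force: 0.0
```

step_arm([
  [0,0,-1.5,0,0,0,0.9],
  [0,0,-4,0,0,0,0.9],
  [0,0,-7,0,0,0,0.9],
  [0,0,-11,0,0,0,0.9],
  [0,0,-15,0,0,0,0.9],
])

```text
time: 14.52
eef_pos: [0.4993, 0.3405, 0.1858]
orientation: [3.141, 0.002, 0.292]
ft_force: [0.6, 1.0, -0.1]
finger_gap: 0.0787
grip_force: 0.0
```

step_arm([
  [0,0,-3,0,0,0,0.9],
  [-1,3,-3,0,0,0,0.9],
  [-2,6,-3,0,0,0,0.9],
  [-2,6,-3,0,0,0,0.9],
  [-2,6,-3,0,0,0,0.9],
])

```text
time: 14.93
eef_pos: [0.4986, 0.2756, 0.2152]
orientation: [3.141, -0.0, 0.288]
ft_force: [0.5, 1.0, -0.2]
finger_gap: 0.0792
grip_force: 0.0
```

Run:
```python
from h import *
s=bot.state();print(s["eef_pos"],s["finger_gap"],s["ft_force"],s["time"])
a=snapshot("wrist"); b=snapshot("scene")[130:330,150:430]
cv2.imwrite("pics/m5.png",np.hstack([cv2.resize(a,(400,300)),cv2.resize(b,(400,300))])[:,:,::-1])
```

```text
[0.49864875 0.27558364 0.21521429] 0.0792158393631341 [ 0.54351722  1.00054704 -0.18217439] 14.9333
```

View pics/m5.png

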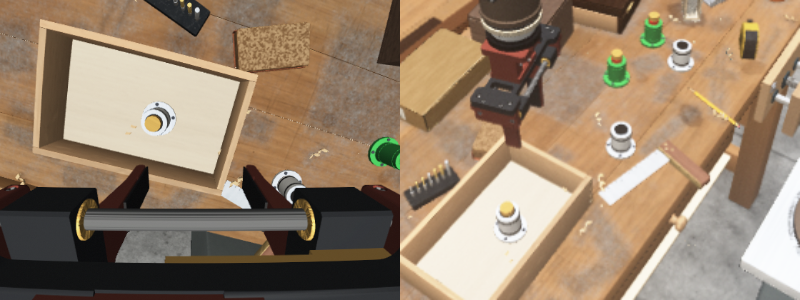

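The faulty stop stands upright in the tray at (510,220). The two good ones stand in place with flush plungers at (620,140) and (681,53). Handing in.

```bash
python3 -c "
from bench import close_job
print(close_job())"
```

```text
the job is handed in; nothing more can be done
None
```

The faulty stop (the middle of the three) stuck about 11 mm proud and now stands upright in the tray; the two good ones stay where they stood, plungers pressed flush, and the job was handed in at about 15 s (its press peaked at 33 N, above the advised 8–15 N).

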